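# Seat a pastry box on the photo stand and hold its camera mast extended

### The job

For the order photo, set the open box of three pastries gently into the corner-railed pocket of the photo stand, flat on the board and square between the rails, and let go of it. Then squeeze the camera mast's grip head so that its release button is pressed in, pull the mast straight up past the first stop to its second stop (fully out), and finish while still holding it up there, button squeezed, while the picture is taken. Do not tip the box and leave the lid, the closed box and the jar alone.

Things in the scene. Friction and masses are not known exactly. Their poses are not given: they have to be found in the camera images.
- box_center (a point): Centre, half-way up, of the loose open-topped cardboard box (about 200 g) with three round golden pastries in a row, tops within 4 mm of the rim: 160 mm long (its x axis), 62 mm wide (y), 44 mm high, upright on the bench. The point is 22 mm above its underside. Pick it up across its 62 mm width.
- pocket (a point): Centre of the pocket floor, on the photo stand's flat board (face 14 mm above the bench, fixed). Pocket 165 mm (x axis; takes the box either way round) x 67 mm (y axis, towards the mast, whose axis is 200 mm away along +y). Rails 12 mm high, 8 mm thick: whole on the short sides, 36 mm at each corner of the long sides, so 93 mm is open for a finger mid-way along each long side.
- grip (a point): Centre of the grey grip block on top of the camera mast, moves with it: 36 mm (x) x 40 mm (y) x 45 mm high, axes as the pocket's, free above; 198 mm over the bench when down. The round black release button, 19 mm wide, stands 6 mm out of the middle of its +x face. Squeezing the block across its x faces presses the button in flush and grips the head at once.
- mast (a joint): Height of the telescoping camera mast (m): 0 down (start), 0.060 first stop, 0.120 second stop = fully out; hard end at 0.122. A spring pin locks it at these stops unless the button is in; then it slides up with about 7 N. Let go, it sinks (0.6 kg) to the stop below. Camera: 64 mm wide, below the block on its -y side, 120-185 mm over the bench when down, to 90 mm from the pocket's centre.
- release (a joint): Travel of the release button (m): 0 out, 0.006 flush with the block's face, limit 0.0065; the pin is free from about 0.004. Spring 3.5 N at first, 8 N at the end; it springs out when let go.
- lid: Bystander: the box's cardboard lid lying open side up, 168 x 70 x 22 mm, origin at the centre of its underside. Leave it.
- closed_box: Bystander: a closed cardboard pastry box with its lid on, 168 x 70 x 46 mm, no pastries to be seen, origin at the centre of its underside. Leave it.
- jar: Bystander: glass jar, 60 mm across, 85 mm high, origin at the centre of its underside. Leave it.

How it is judged:
By the outcome, as a careful person would: the job done as asked, in the order asked, and still so for the second after the job is handed in, while the arm keeps its last pose, push and grip.
It also fails if it takes over 64 s, if anything falls off the work surface, if the arm or the gripper's body presses on something with over 40 N, if the wrist force passes 120 N, or if a joint passes its speed limit or range.

### The arm

A 7-joint arm with a two-finger parallel gripper is mounted at the origin on the work surface. World frame = base frame: x ahead of the robot, y to its left, z up, the work surface at z = 0. Lengths are in m, angles in degrees, forces in N, time in s.
With the tool pointing down it reaches from about 0.425 to 0.875 m from the base axis. Payload 4.7 kg.
Tool frame: the origin (TCP) lies at the very end of the fingers, on their centre line; the grasp point (between the pads) lies 19 mm behind it; z points along the fingers, y is the direction in which the jaws open and shut (so a half turn about z gives the same grasp; the last joint's range is limited). The gripper opens to 87 mm and grips with 3 to 60 N. Pads are 19 mm wide; open, the fingers measure 117 mm over their backs; the gripper's body (75 mm by 190 mm) begins 51 mm behind the grasp point.
Start: joints at [69.391, 18.392, -4.016, 83.108, 1.295, 78.541, -3.26], TCP at [0.237, -0.605, 0.223] pointing down, gripper open.
Joint ranges: [-163.93, 163.93], [-17.29, 119.83], [-79.2, 71.16], [3.27, 140.29], [-89.18, 269.18], [5.43, 117.66], [-154.24, 154.24]. Speed limits (degrees/s): [147.25, 147.25, 180, 180, 180, 180, 180].

### API

Orientations are given as [roll, pitch, yaw] about the fixed x, y, z axes, in that order (R = Rz(yaw) Ry(pitch) Rx(roll)).
In Python, from cell import * gives the robot as it stands.
- The arm moves only by the tool arm_command, never from a script. Its argument "targets" is a list that holds one entry, the list of rows, each a list of 7 numbers: the shift along the tool's x, y, z in m, then the turn, a rotation vector about the tool's x, y, z in degrees, then the gripper's target within -1 to 1 (shut at 1, half-way at 0, fully open at -1). In form: [[[tx, ty, tz, rx, ry, rz, claw], ...]]. A call has 1 to 10 rows; each row is the pose to reach, as a shift and turn from the pose commanded when the call began, along the tool's axes at that moment; what a row does not reach only later rows make up. A row lasts 1/10 s, in which the tool goes at most 50 mm and 8.59 degrees, less where a joint would pass 70% of its speed; a pose out of reach is approached as far as the arm can. A call with a gripper value outside its range is refused whole. The fingers move at their own pace and stop on an object; "newtons" is the grip in N (left out, the last holds). Time passes only in rows, so rows that repeat a pose let the fingers close. It gives the time, the measured TCP pose, the force and the opening at its end, in the units of the state.
- get_obs(): the state, without advancing time (a new reading comes with each control period).
- read_camera(name): name is "scene" or "top" or "wrist"; returns a dict with "img" (400x640x3 uint8, red, green, blue), "z_map" (400x640 float32, m along the optical axis (not along the pixel's ray), 0 where there is no reading), "K" (3x3 intrinsics, pixels), "origin" and "attitude" of the camera in the world. Camera axes: x right, y down, z forward; pixel columns grow to the right and rows downward; lengths in m; the calibration is good to about 2 mm. A picture is of the moment at which its call begins.
- sign_off(): hands the job in, once; it reports no verdict.
Trained networks look in the newest picture that a camera, given by its name, has taken for a name from the list of things; names that differ only in an ending like _2 or _b are one class to them, and where a whole thing is asked for, a point or a joint stands for the part that bears it (a point fixed in the world has none). Each returns a list of dicts, best first, with "conf" (0 to 1); they miss things now and then, are a little off and sometimes report something else, mostly with a low value. They report only what shows in the picture. A call takes as long as a camera call.
- search_frame(thing, camera): "position" ([column, row] in pixels, amid what is visible of it).
The state is a dict: "time_s": time; "qpos": joint angles; "joint_velocities": joint speeds; "effort": joint torques, N m; "tool_pos": TCP position; "tool_rot": TCP orientation; "force": force on the tool from outside, world axes, zero at the start; "wrist_torque": the same for the moment, N m; "grip_width": finger opening in m.
Only numpy, scipy, OpenCV 4.12 (cv2) and the standard library are available. Lean on these libraries where they do the work, as an engineer would, in place of code of your own. Each camera call takes 0.05 s, during which the arm holds its last target.

## Working session

There is one attempt and no reset: what is moved stays moved. The work goes in short steps, Python scripts to look and compute and a tool call to move; the robot and the scene stay as the last step left them, time stands still between calls to the robot, and variables do not carry over. Pictures are saved under pics/ and viewed, and the job is handed in when it is done.

Besides the shell and the picture viewer there is one more tool, called in YAML: its name, and indented under it one key for each argument. arm_command: Moves the arm, as the interface text tells. Its arguments: {"type":"object","properties":{"targets":{"type":"array","items":{"type":"array","items":{"type":"array","items":{"type":"number"}}}},"newtons":{"type":"number"}},"required":["targets"]}

```bash
mkdir -p pics; ls; cat > h.py <<'E'
from cell import *
import numpy as np, cv2
from scipy.spatial.transform import Rotation as R
def rot(a):
    a=np.array(a,float)
    return a if a.shape==(3,3) else R.from_euler('xyz',a,degrees=True).as_matrix()
def cloud(c):
    K=np.array(c["K"]);z=c["z_map"];v,u=np.mgrid[:z.shape[0],:z.shape[1]]
    p=np.stack([(u-K[0,2])/K[0,0]*z,(v-K[1,2])/K[1,1]*z,z],-1)
    return p@rot(c["attitude"]).T+np.array(c["origin"])
def snap(n,f):
    c=read_camera(n);cv2.imwrite("pics/"+f,c["img"][:,:,::-1]);return c
E
python3 - <<'E'
from h import *
o=get_obs();print({k:np.round(v,3).tolist() for k,v in o.items()})
for n in("scene","top","wrist"):
    c=snap(n,n+"0.png");print(n,c["K"],c["origin"],c["attitude"])
    P=cloud(c);np.save(f"/tmp/{n}.npy",P)
    for t in("box_center","pocket","grip","mast","release","lid","closed_box","jar"):
        for d in search_frame(t,n)[:2]:
            u,v=np.round(d["position"]).astype(int);print(t,round(d["conf"],2),(u,v),P[min(v,399),min(u,639)].round(3))
E
```

```text
pics
{'time_s': 0.0, 'qpos': [69.392, 18.439, -4.014, 83.175, 1.297, 78.54, -3.259], 'joint_velocities': [0.073, -0.055, -0.004, 0.086, 0.054, 0.121, -0.048], 'effort': [0.0, -49.129, -0.404, -31.253, -0.064, 0.044, 0.0], 'tool_pos': [0.237, -0.605, 0.221], 'tool_rot': [-179.892, 0.008, 21.418], 'force': [-0.12, 0.654, 0.403], 'wrist_torque': [0.02, 0.019, -0.008], 'grip_width': 0.087}
scene [[406.16104344   0.         315.80311998]
 [  0.         406.16104344 200.17972292]
 [  0.           0.           1.        ]] [1.27747536 0.2991172  1.19418943] [-145.33946201   -0.38238962  115.02738418]
box_center 0.96 (np.int64(248), np.int64(149)) [ 0.446 -0.364  0.038]
pocket 0.59 (np.int64(348), np.int64(211)) [0.53  0.082 0.017]
grip 0.81 (np.int64(364), np.int64(187)) [0.521 0.121 0.167]
mast 0.77 (np.int64(364), np.int64(185)) [0.524 0.12  0.181]
release 0.41 (np.int64(362), np.int64(184)) [0.518 0.112 0.175]
lid 0.73 (np.int64(217), np.int64(196)) [ 0.664 -0.368  0.006]
closed_box 0.56 (np.int64(301), np.int64(262)) [0.788 0.029 0.051]
top [[386.82310536   0.         319.07367545]
 [  
[... 193 characters left out ...]
p.int64(264)) [ 0.429 -0.371  0.047]
pocket 0.74 (np.int64(301), np.int64(226)) [0.525 0.054 0.015]
grip 0.94 (np.int64(269), np.int64(232)) [0.509 0.126 0.182]
mast 0.59 (np.int64(274), np.int64(229)) [0.516 0.115 0.172]
lid 0.79 (np.int64(445), np.int64(183)) [ 0.659 -0.363  0.006]
closed_box 0.75 (np.int64(308), np.int64(140)) [0.767 0.039 0.046]
jar 0.94 (np.int64(179), np.int64(235)) [0.494 0.375 0.086]
wrist [[298.37405248   0.         322.73054205]
 [  0.         298.37405248 196.38996557]
 [  0.           0.           1.        ]] [ 0.31457521 -0.57362247  0.38396992] [ 1.62257776e+02 -5.23739386e-02 -6.85591690e+01]
box_center 0.62 (np.int64(190), np.int64(2)) [ 0.355 -0.41   0.027]
```

View pics/scene0.png

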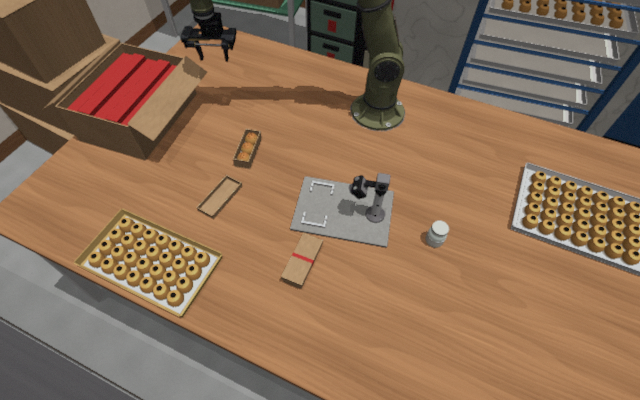

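View pics/top0.png

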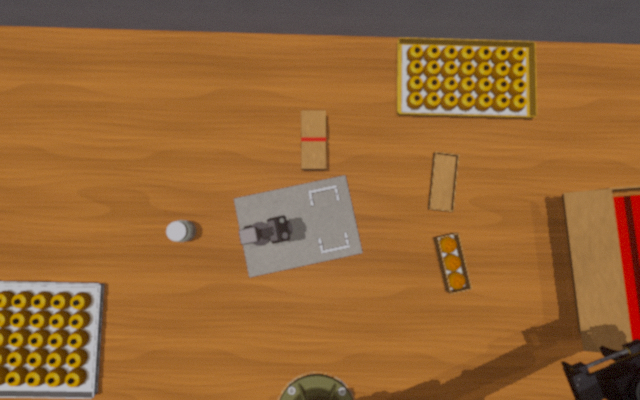

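```bash
python3 - <<'E'
import cv2
a=cv2.imread('pics/top0.png');b=cv2.imread('pics/scene0.png')
cv2.imwrite('pics/top0z.png',cv2.resize(a[130:290,220:380],(600,600),interpolation=2))
cv2.imwrite('pics/scene0z.png',cv2.resize(b[140:290,280:440],(640,600),interpolation=2))
E
```

```text
(no output)
```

View pics/top0z.png

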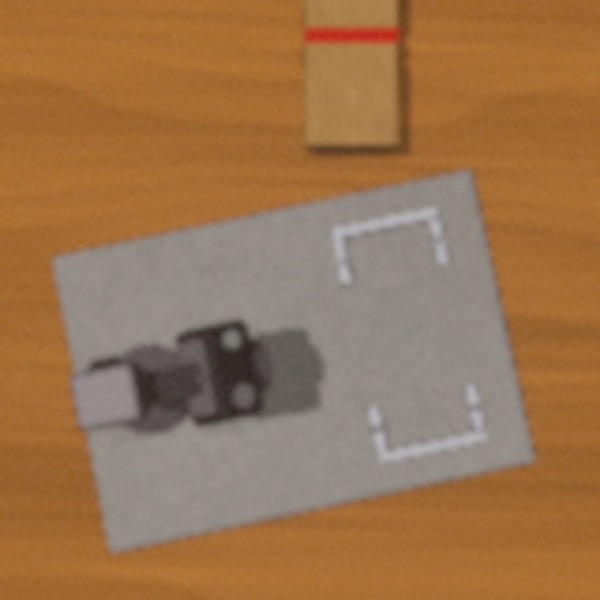

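View pics/scene0z.png

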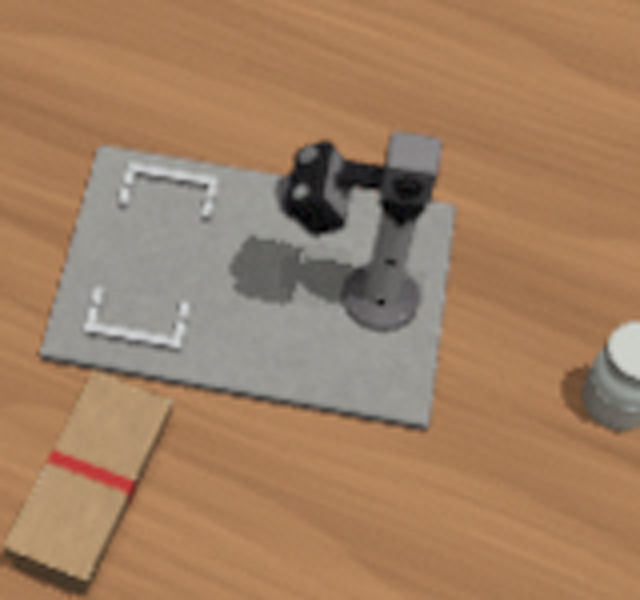

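```bash
python3 - <<'E'
import numpy as np,cv2
for n in("top","scene"):
    P=np.load(f'/tmp/{n}.npy').reshape(-1,3)
    def sel(x0,x1,y0,y1,z0,z1,nm):
        m=(P[:,0]>x0)&(P[:,0]<x1)&(P[:,1]>y0)&(P[:,1]<y1)&(P[:,2]>z0)&(P[:,2]<z1)
        q=P[m]
        r=cv2.minAreaRect((q[:,:2]*1000).astype(np.float32));print(n,nm,m.sum(),np.round(r[0],1),np.round(r[1],1),round(r[2],1),'z',np.percentile(q[:,2],[5,50,95]).round(4))
    sel(.3,.56,-.46,-.29,.03,.06,'box')
    sel(.3,.7,-.1,.3,.009,.019,'board')
    sel(.3,.7,-.1,.3,.019,.032,'rails')
    sel(.3,.7,-.1,.3,.19,.26,'griptop')
    sel(.3,.7,-.1,.3,.1,.26,'mast')
E
```

```text
top box 1023 [ 430.6 -376.7] [160.3  63.7] 13.8 z [0.0313 0.0412 0.0486]
top board 7384 [531.8  64.4] [244.  330.3] 13.4 z [0.0117 0.0151 0.0182]
top rails 739 [545.2  67.8] [264.8 324.7] 13.6 z [0.0192 0.0244 0.0296]
top griptop 313 [503.6 166.3] [42.  49.4] 14.1 z [0.2029 0.2215 0.2246]
top mast 958 [509.4 130.6] [ 63.5 121.4] 12.8 z [0.1547 0.1803 0.2232]
scene box 479 [ 434.1 -376.6] [165.   64.5] 14.1 z [0.0309 0.0398 0.0486]
scene board 4130 [488.8  52.7] [317.7 329.9] 13.5 z [0.0105 0.0144 0.018 ]
scene rails 521 [552.   74.8] [271.5 315.7] 15.6 z [0.0193 0.0235 0.0295]
scene griptop 206 [505.8 170.2] [46.  40.4] 13.4 z [0.1956 0.2185 0.2235]
scene mast 732 [515.  131.4] [ 64.7 120.3] 10.9 z [0.1254 0.1763 0.2219]
```

The stage yaw is about 13.5° and the button faces away from the robot. The camera head may foul the gripper body (95 mm half-width against 90 mm clearance), so I'll measure the gripper's real shape and refine the poses.

```bash
python3 - <<'E'
from h import *
o=get_obs();T=np.array(o["tool_pos"]);Rt=rot(o["tool_rot"])
for n in("top","scene"):
    P=np.load(f'/tmp/{n}.npy').reshape(-1,3)
    q=(P-T)@Rt
    q=q[(np.abs(q[:,0])<.15)&(np.abs(q[:,1])<.15)&(q[:,2]<.02)&(q[:,2]>-.3)]
    for z in np.arange(-.24,.02,.01):
        s=q[(q[:,2]>=z)&(q[:,2]<z+.01)]
        if len(s)>2: print(n,round(z,3),len(s),'x',s[:,0].min().round(3),s[:,0].max().round(3),'y',s[:,1].min().round(3),s[:,1].max().round(3))
# rails by colour in both views at z=.026
for n in("top","scene"):
    c=read_camera(n);P=cloud(c);im=c["img"].astype(int)
    m=(im.min(2)>165)&(P[...,2]>.005)&(P[...,2]<.04)&(P[...,0]>.38)&(P[...,0]<.66)&(P[...,1]>-.09)&(P[...,1]<.1)
    v,u=np.nonzero(m);K=c["K"]
    d=np.stack([(u-K[0][2])/K[0][0],(v-K[1][2])/K[1][1],np.ones(len(u))],1)@rot(c["attitude"]).T
    O=np.array(c["origin"]);pt=O+d*((.026-O[2])/d[:,2])[:,None]
    r=cv2.minAreaRect((pt[:,:2]*1000).astype(np.float32));print(n,'rails',len(u),r, 'z',np.median(P[m][:,2]))
E
python3 -c "
import cv2
b=cv2.imread('pics/scene0.png');cv2.imwrite('pics/grip0z.png',cv2.resize(b[0:80,150:270],(780,520),interpolation=2))"
```

```text
top -0.2 4 x 0.013 0.022 y -0.029 -0.025
top -0.19 118 x -0.001 0.036 y -0.037 -0.008
top -0.18 344 x -0.002 0.039 y -0.051 0.001
top -0.17 194 x -0.004 0.039 y -0.05 0.01
top -0.16 81 x -0.013 0.036 y -0.05 0.007
top -0.15 73 x -0.012 0.025 y -0.05 0.016
top -0.14 172 x -0.017 0.028 y -0.05 0.019
top -0.13 198 x -0.021 0.028 y -0.05 0.018
top -0.12 826 x -0.025 0.038 y -0.095 0.051
top -0.11 194 x -0.028 0.038 y -0.094 0.058
top -0.1 322 x -0.017 0.04 y -0.092 0.076
top -0.09 329 x -0.027 0.039 y -0.087 0.084
top -0.08 134 x -0.029 0.039 y -0.086 0.086
top -0.07 13 x 0.004 0.035 y 0.049 0.089
top -0.06 13 x -0.002 0.008 y 0.045 0.051
top -0.05 21 x -0.009 0.012 y 0.044 0.059
top -0.04 29 x -0.008 0.012 y 0.044 0.057
top -0.03 35 x -0.0 0.012 y -0.052 0.054
top -0.02 44 x -0.008 0.012 y -0.052 0.055
top -0.01 44 x -0.009 0.012 y -0.052 0.054
top 0.0 3 x -0.009 0.008 y 0.046 0.051
scene -0.24 68 x 0.006 0.045 y -0.033 0.035
scene -0.23 69 x -0.007 0.042 y -0.034 0.035
scene -0.22 66 x -0.001 0.045 y -0.035 0.038
scene -0.21 70 x -0.007 0.042 y -0.036 0.036
scene -0.2 33 x -0.0 0.041 y
[... 446 characters left out ...]
.047 y -0.091 0.095
scene -0.09 127 x -0.034 0.045 y -0.085 0.09
scene -0.08 57 x -0.039 0.044 y -0.085 0.09
scene -0.07 10 x -0.032 0.037 y -0.083 0.084
scene -0.06 12 x -0.001 0.017 y -0.055 0.061
scene -0.05 26 x -0.008 0.018 y -0.055 0.059
scene -0.04 26 x -0.007 0.018 y -0.054 0.057
scene -0.03 19 x -0.006 0.016 y -0.05 0.056
scene -0.02 18 x -0.009 0.018 y -0.05 0.055
scene -0.01 18 x -0.004 0.017 y -0.051 0.053
top rails 148 ((546.7434692382812, -23.283878326416016), (178.9937286376953, 79.07891845703125), 13.312707901000977) z 0.026980971525728203
scene rails 173 ((546.5653686523438, -25.744029998779297), (183.58204650878906, 82.6002426147461), 12.887451171875) z 0.025677789291575603
```

View pics/grip0z.png

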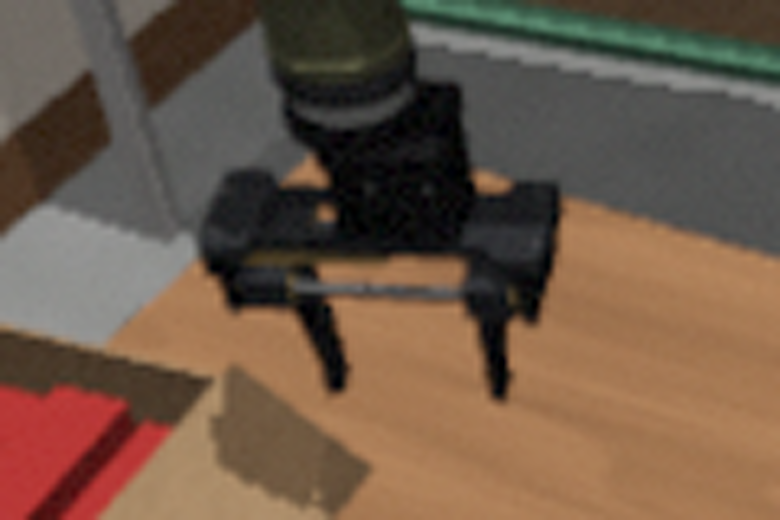

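The gripper body is ±95 mm wide between 70 and 120 mm behind the TCP, so a vertical grasp would hit the camera at the pocket. I'll lean the tool 40° about the jaw axis, towards the robot. The pads then stay flat on the box walls, the box stays level, and the body passes behind the camera in x. Next, a move towards the box.

```bash
cat >> h.py <<'E'
def Rt(yaw,lean=0):
    a=np.radians(yaw);f=np.radians(lean)
    u=np.array([np.cos(a),np.sin(a),0]);y=np.array([np.sin(a),-np.cos(a),0])
    z=np.sin(f)*u+np.cos(f)*np.array([0,0,-1.]);x=np.cross(y,z)
    return np.stack([x,y,z],1)
def delta(p,Rg,p0=None,R0=None):
    o=get_obs()
    if p0 is None:p0=o["tool_pos"]
    if R0 is None:R0=rot(o["tool_rot"])
    s=R0.T@(np.array(p)-np.array(p0)); r=R.from_matrix(R0.T@Rg).as_rotvec(degrees=True)
    print("t_now",o["time_s"],"shift",s.round(4),"rot",r.round(2));return s,r
E
python3 - <<'E'
from h import *
u=np.array([np.cos(np.radians(14)),np.sin(np.radians(14)),0])
c=np.array([.432,-.3767,0])
delta(c-.015*u+[0,0,.16],Rt(14,40))
delta(c-.015*u+[0,0,.16],Rt(14,40),[.237,-.605,.223],Rt(21.4))
E
```

```text
t_now 1.45 shift [ 0.2498 -0.1435  0.0626] rot [-2.59 39.94  7.11]
t_now 1.45 shift [ 0.25   -0.1433  0.063 ] rot [-2.58 39.94  7.1 ]
```

arm_command:
  targets:
    - [[0.05, -0.03, 0.0, -0.5, 8, 1.4, -1], [0.1, -0.06, 0.01, -1, 16, 2.8, -1], [0.15, -0.09, 0.03, -1.5, 24, 4.2, -1], [0.2, -0.12, 0.05, -2, 32, 5.6, -1], [0.25, -0.1433, 0.063, -2.58, 39.94, 7.1, -1], [0.25, -0.1433, 0.063, -2.58, 39.94, 7.1, -1], [0.25, -0.1433, 0.063, -2.58, 39.94, 7.1, -1], [0.25, -0.1433, 0.063, -2.58, 39.94, 7.1, -1], [0.25, -0.1433, 0.063, -2.58, 39.94, 7.1, -1], [0.25, -0.1433, 0.063, -2.58, 39.94, 7.1, -1]]

```text
time_s: 2.45
tool_pos: [0.4174, -0.3822, 0.1603]
tool_rot: [179.9, -40.0, 14.0]
force: [-0.3, -0.5, 0.7]
grip_width: 0.0868
```

```bash
python3 - <<'E'
from h import *
o=get_obs();print({k:np.round(o[k],3).tolist() for k in("time_s","qpos","tool_pos","tool_rot","force")})
w=snap("wrist","w1.png");P=cloud(w).reshape(-1,3)
m=(P[:,0]>.3)&(P[:,0]<.56)&(P[:,1]>-.48)&(P[:,1]<-.28)&(P[:,2]>.034)&(P[:,2]<.055)
q=P[m];print(m.sum(),cv2.minAreaRect((q[:,:2]*1000).astype(np.float32)),np.percentile(q[:,2],[5,50,95]))
print(search_frame("box_center","wrist")[:2])
delta([.432-.0146,-.3767-.0036,.16],Rt(14,40))
E
```

```text
{'time_s': 2.45, 'qpos': [75.697, 5.58, -12.496, 116.549, -46.229, 57.659, 12.927], 'tool_pos': [0.417, -0.382, 0.16], 'tool_rot': [179.859, -39.992, 14.015], 'force': [-0.275, -0.456, 0.707]}
4446 ((430.27734375, -374.3868408203125), (157.3218994140625, 62.07935333251953), 13.471348762512207) [0.03531347 0.04277809 0.04616686]
[{'position': [313.5, 249.3], 'conf': 0.94}]
t_now 2.55 shift [ 0.0002 -0.0014  0.0002] rot [ 0.09  0.   -0.  ]
```

View pics/w1.png

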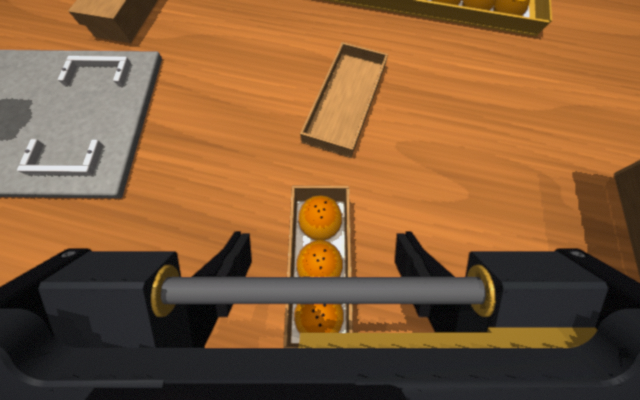

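The wrist picture shows the box from (293,187) to (350,345), centred between the fingers at x≈240 and 405. The three views agree to about 3 mm. I'll descend vertically to TCP z≈14 mm.

```bash
python3 - <<'E'
from h import *
p0=[.4174,-.3803,.16]
for z in(.08,.04,.014):delta([.4164,-.3790,z],Rt(13.7,40),p0,Rt(14,40))
E
```

```text
t_now 2.55 shift [-0.0519 -0.0015  0.0609] rot [-0.19 -0.    0.23]
t_now 2.55 shift [-0.0776 -0.0015  0.0915] rot [-0.19 -0.    0.23]
t_now 2.55 shift [-0.0943 -0.0015  0.1114] rot [-0.19 -0.    0.23]
```

arm_command:
  targets:
    - [[-0.026, -0.001, 0.0305, -0.19, 0, 0.23, -1], [-0.0519, -0.0015, 0.0609, -0.19, 0, 0.23, -1], [-0.0776, -0.0015, 0.0915, -0.19, 0, 0.23, -1], [-0.087, -0.0015, 0.1027, -0.19, 0, 0.23, -1], [-0.0943, -0.0015, 0.1114, -0.19, 0, 0.23, -1], [-0.0943, -0.0015, 0.1114, -0.19, 0, 0.23, -1], [-0.0943, -0.0015, 0.1114, -0.19, 0, 0.23, -1]]

```text
time_s: 3.25
tool_pos: [0.4171, -0.38, 0.0144]
tool_rot: [179.9, -40.0, 13.7]
force: [0.4, -0.5, -0.1]
grip_width: 0.087
```

arm_command:
  targets:
    - [[0, 0, 0, 0, 0, 0, -0.2], [0, 0, 0, 0, 0, 0, 0.2], [0, 0, 0, 0, 0, 0, 0.4], [0, 0, 0, 0, 0, 0, 0.6], [0, 0, 0, 0, 0, 0, 1], [0, 0, 0, 0, 0, 0, 1], [0, 0, 0, 0, 0, 0, 1], [0, 0, 0, 0, 0, 0, 1]]
  newtons: 30

```text
time_s: 4.05
tool_pos: [0.4169, -0.3793, 0.0141]
tool_rot: [180.0, -40.0, 13.7]
force: [-3.0, 0.8, 6.4]
grip_width: 0.0615
```

```bash
python3 - <<'E'
from h import *
o=get_obs();print({k:np.round(o[k],3).tolist() for k in("time_s","qpos","tool_pos","tool_rot","force","grip_width")})
w=snap("wrist","w2.png")
E
```

```text
{'time_s': 4.05, 'qpos': [76.315, 19.139, -13.838, 121.756, -54.267, 44.056, 29.137], 'tool_pos': [0.417, -0.379, 0.014], 'tool_rot': [179.98, -40.025, 13.741], 'force': [-2.971, 0.844, 6.414], 'grip_width': 0.062}
```

View pics/w2.png

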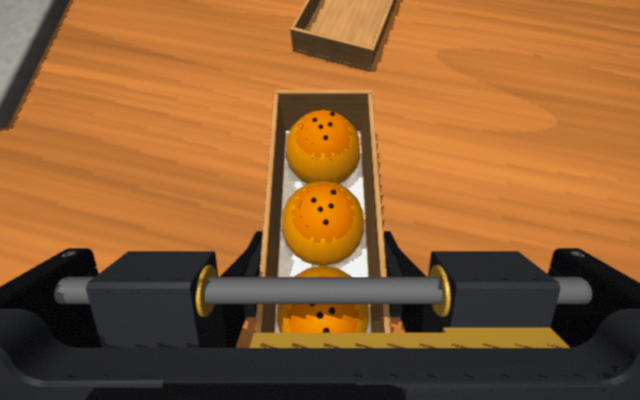

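Gripped: the opening is 61.5 mm and the box fills the jaws, with its far rim at row 92. Lifting straight up.

arm_command:
  targets:
    - [[0.0064, 0, -0.0077, 0, 0, 0, 1], [0.0161, 0, -0.0192, 0, 0, 0, 1], [0.0289, 0, -0.0345, 0, 0, 0, 1], [0.0418, 0, -0.0498, 0, 0, 0, 1], [0.0546, 0, -0.0651, 0, 0, 0, 1], [0.0643, 0, -0.0766, 0, 0, 0, 1], [0.0643, 0, -0.0766, 0, 0, 0, 1], [0.0643, 0, -0.0766, 0, 0, 0, 1]]

```text
time_s: 4.9
tool_pos: [0.4165, -0.379, 0.1132]
tool_rot: [180.0, -40.0, 13.7]
force: [0.7, -0.2, -2.6]
grip_width: 0.0616
```

```bash
python3 - <<'E'
from h import *
o=get_obs();print({k:np.round(o[k],3).tolist() for k in("time_s","tool_pos","tool_rot","force","wrist_torque","grip_width")})
w=snap("wrist","w3.png");s=snap("scene","s3.png");t=snap("top","t3.png")
cv2.imwrite("pics/s3z.png",cv2.resize(s["img"][60:200,180:330,::-1],(640,597),interpolation=2))
for n,c in(("w",w),("t",t),("s",s)):
    P=cloud(c).reshape(-1,3)
    m=(P[:,0]>.33)&(P[:,0]<.56)&(P[:,1]>-.48)&(P[:,1]<-.28)&(P[:,2]>.10)&(P[:,2]<.165)
    q=P[m];u=np.array([np.cos(np.radians(13.7)),np.sin(np.radians(13.7))]);l=(q[:,:2]-[.431,-.376])@u
    for a in np.arange(-.08,.09,.02):
        s_=q[(l>a)&(l<a+.02)]
        if len(s_)>5:print(n,round(a,2),len(s_),np.percentile(s_[:,2],[50,90]).round(4))
E
```

```text
{'time_s': 4.9, 'tool_pos': [0.416, -0.379, 0.113], 'tool_rot': [179.985, -39.953, 13.739], 'force': [0.658, -0.188, -2.642], 'wrist_torque': [-0.197, 1.035, 0.018], 'grip_width': 0.062}
w -0.08 649 [0.142  0.1598]
w -0.06 4367 [0.1432 0.1529]
w -0.04 4871 [0.1324 0.1509]
w -0.02 5263 [0.1362 0.1441]
w 0.0 2626 [0.1384 0.1442]
w 0.02 4072 [0.1286 0.1417]
w 0.04 2930 [0.1407 0.1447]
w 0.06 3126 [0.1325 0.142 ]
t -0.08 98 [0.1321 0.1577]
t -0.06 186 [0.1436 0.1554]
t -0.04 331 [0.1347 0.1538]
t -0.02 231 [0.1358 0.145 ]
t 0.0 264 [0.1351 0.1448]
t 0.02 207 [0.1282 0.1423]
t 0.04 231 [0.1393 0.1464]
t 0.06 259 [0.1309 0.1435]
s -0.08 74 [0.1367 0.1548]
s -0.06 94 [0.1433 0.1606]
s -0.04 156 [0.1371 0.1552]
s -0.02 76 [0.1335 0.1445]
s 0.0 125 [0.135  0.1447]
s 0.02 65 [0.1295 0.1417]
s 0.04 84 [0.137  0.1457]
s 0.06 112 [0.1341 0.1436]
s 0.08 110 [0.1238 0.1416]
```

View pics/s3z.png

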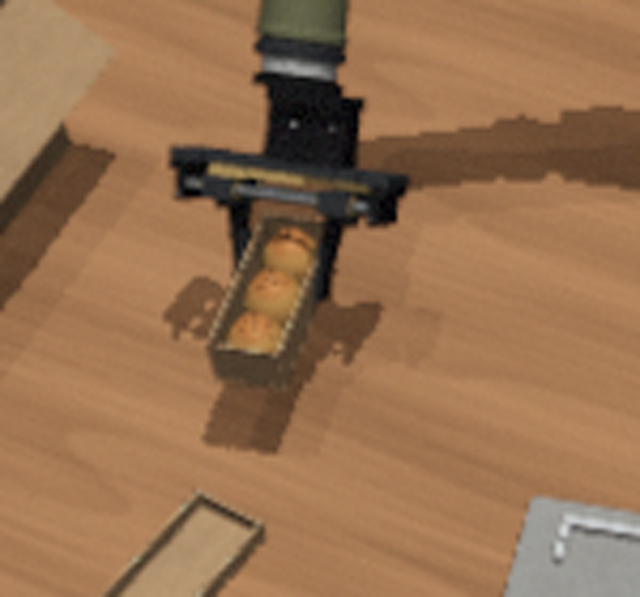

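View pics/w3.png

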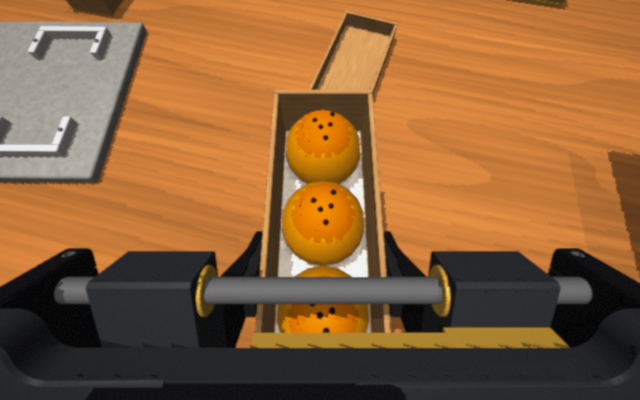

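The lift left the box where it was in the wrist image, so it is level and hasn't slipped. Next I'll carry it to a pre-place pose 15 mm back from the pocket centre, then look.

```bash
python3 - <<'E'
from h import *
p0=[.4164,-.379,.114];a=np.radians(13.4);u=np.array([np.cos(a),np.sin(a),0])
c=np.array([.5467,-.0245,0])-.030*u
for z in(.114,.06):delta(c+[0,0,z],Rt(13.4,40),p0,Rt(13.7,40))
E
```

```text
t_now 5.05 shift [ 0.1383 -0.3137  0.1161] rot [-0.19  0.    0.23]
t_now 5.05 shift [ 0.1036 -0.3137  0.1574] rot [-0.19  0.    0.23]
```

arm_command:
  targets:
    - [[0.005, -0.012, 0.005, 0, 0, 0, 1], [0.019, -0.044, 0.016, 0, 0, 0.05, 1], [0.036, -0.082, 0.03, 0, 0, 0.1, 1], [0.055, -0.125, 0.046, -0.1, 0, 0.1, 1], [0.075, -0.169, 0.063, -0.1, 0, 0.15, 1], [0.094, -0.213, 0.079, -0.15, 0, 0.2, 1], [0.111, -0.251, 0.093, -0.19, 0, 0.23, 1], [0.125, -0.282, 0.104, -0.19, 0, 0.23, 1], [0.134, -0.304, 0.112, -0.19, 0, 0.23, 1], [0.1383, -0.3137, 0.1161, -0.19, 0, 0.23, 1]]

```text
time_s: 6.05
tool_pos: [0.5168, -0.0278, 0.1124]
tool_rot: [-180.0, -39.9, 13.7]
force: [-1.1, -0.6, -1.2]
grip_width: 0.0614
```

arm_command:
  targets:
    - [[0, 0, 0, 0, 0, 0, 1], [-0.006, 0, 0.007, 0, 0, 0, 1], [-0.014, 0, 0.016, 0, 0, 0, 1], [-0.022, 0, 0.026, 0, 0, 0, 1], [-0.03, 0, 0.036, 0, 0, 0, 1], [-0.0347, 0, 0.0413, 0, 0, 0, 1], [-0.0347, 0, 0.0413, 0, 0, 0, 1], [-0.0347, 0, 0.0413, 0, 0, 0, 1]]

```text
time_s: 6.85
tool_pos: [0.5223, -0.0362, 0.0605]
tool_rot: [-179.9, -39.7, 13.1]
force: [-0.2, -1.0, -1.9]
grip_width: 0.0617
```

```bash
python3 - <<'E'
from h import *
o=get_obs();print({k:np.round(o[k],3).tolist() for k in("time_s","qpos","tool_pos","tool_rot","force","wrist_torque","grip_width")})
w=snap("wrist","w4.png");s=snap("scene","s4.png");t=snap("top","t4.png")
import pickle;pickle.dump((w,s,t),open("/tmp/v4.pkl","wb"))
cv2.imwrite("pics/s4z.png",cv2.resize(s["img"][140:260,280:410,::-1],(650,600),interpolation=2))
cv2.imwrite("pics/t4z.png",cv2.resize(t["img"][160:280,230:370,::-1],(700,600),interpolation=2))
E
```

```text
{'time_s': 6.85, 'qpos': [96.037, -17.232, -76.923, 140.272, -84.52, 33.908, 8.411], 'tool_pos': [0.522, -0.036, 0.06], 'tool_rot': [-179.879, -39.682, 13.133], 'force': [-0.224, -0.995, -1.86], 'wrist_torque': [-0.27, 1.027, -0.013], 'grip_width': 0.062}
```

View pics/w4.png

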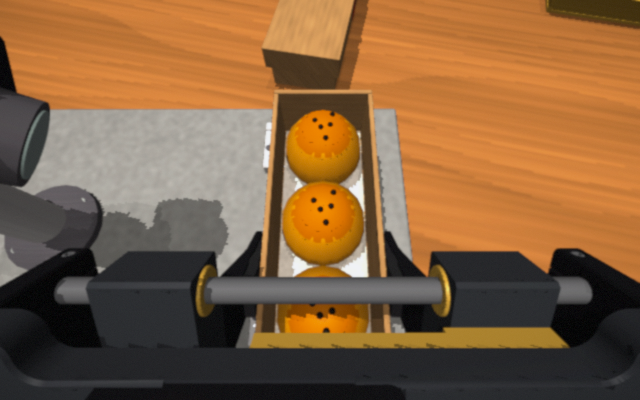

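View pics/s4z.png

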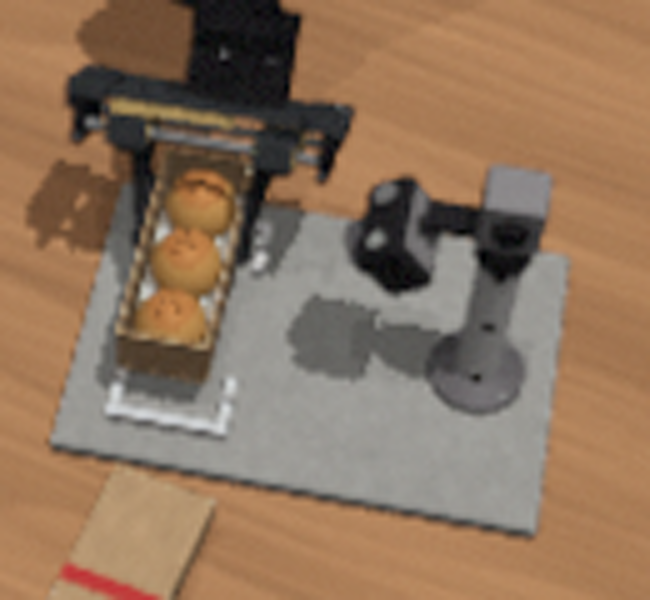

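View pics/t4z.png

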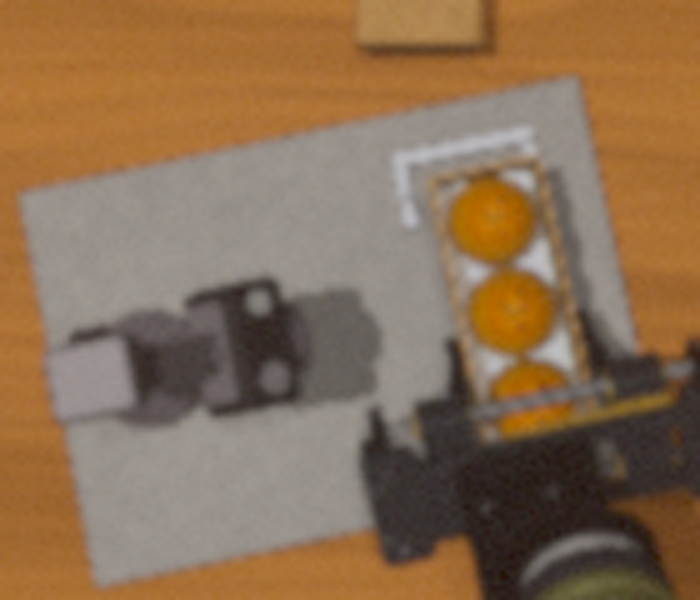

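The arm is almost at its joint-range edge here (q2 −17.2, q4 140.3), so the pose fell about 6 mm short. The real target is 15 mm further out, so I'll step outward and see whether the joints ease.

```bash
python3 - <<'E'
from h import *
a=np.radians(13.4);u=np.array([np.cos(a),np.sin(a),0])
delta(np.array([.5467,-.0245,.06])-.012*u,Rt(13.4,40))
E
```

```text
t_now 7.0 shift [ 0.0092 -0.004   0.0096] rot [-0.1   0.22 -0.06]
```

arm_command:
  targets:
    - [[0.003, -0.001, 0.003, 0, 0.1, 0, 1], [0.006, -0.002, 0.006, 0, 0.2, 0, 1], [0.0092, -0.004, 0.0096, -0.1, 0.22, 0, 1], [0.0092, -0.004, 0.0096, -0.1, 0.22, 0, 1], [0.0092, -0.004, 0.0096, -0.1, 0.22, 0, 1]]

```text
time_s: 7.5
tool_pos: [0.535, -0.0255, 0.0598]
tool_rot: [-179.9, -40.0, 13.4]
force: [-0.0, 0.7, -1.8]
grip_width: 0.0618
```

```bash
python3 - <<'E'
from h import *
o=get_obs();print({k:np.round(o[k],3).tolist() for k in("time_s","qpos","tool_pos","tool_rot","force","grip_width")})
E
```

```text
{'time_s': 7.5, 'qpos': [93.357, -11.366, -77.906, 139.323, -82.171, 27.446, 6.974], 'tool_pos': [0.535, -0.025, 0.06], 'tool_rot': [-179.865, -40.001, 13.437], 'force': [-0.04, 0.659, -1.84], 'grip_width': 0.062}
```

Reached. Now I'll measure the box against the rails in each camera's own frame, so that calibration errors cancel.

```bash
python3 - <<'E'
from h import *
import pickle
w=snap("wrist","w5.png");s=snap("scene","s5.png");t=snap("top","t5.png")
pickle.dump((w,s,t),open("/tmp/v5.pkl","wb"))
a=np.radians(13.4);u=np.array([np.cos(a),np.sin(a)]);v=np.array([-u[1],u[0]])
o=get_obs();print(np.round(o["tool_pos"],4),np.round(o["tool_rot"],2))
for n,c in(("w",w),("t",t),("s",s)):
    P=cloud(c).reshape(-1,3);im=c["img"].reshape(-1,3).astype(int)
    q=P[:,:2]-[.5467,-.0245];X=q@u*1000;Y=q@v*1000;z=P[:,2]*1000
    m=(np.abs(X)<110)&(np.abs(Y)<60)
    rim=m&(z>86)&(z<96)&(X>-5)
    print(n,'box rim X max',np.percentile(X[rim],[90,98,100]).round(1),'Y',[np.percentile(Y[rim&(X>x0)&(X<x0+20)],[0,2,98,100]).round(1).tolist() for x0 in(5,30,50)])
    r=m&(im.min(1)>150)&(z>19)&(z<31)
    if r.sum()>5:print('  rails X',np.percentile(X[r],[0,2,98,100]).round(1),'Y',np.percentile(Y[r],[0,2,98,100]).round(1),r.sum())
cv2.imwrite("pics/w5z.png",cv2.resize(w["img"][60:200,230:420,::-1],(760,560),interpolation=2))
cv2.imwrite("pics/s5z.png",cv2.resize(s["img"][150:250,280:360,::-1],(480,600),interpolation=2))
cv2.imwrite("pics/t5z.png",cv2.resize(t["img"][175:255,300:370,::-1],(525,600),interpolation=2))
E
```

```text
[ 0.5347 -0.0263  0.0595] [-179.97  -39.95   13.44]
w box rim X max [78.3 80.4 81.9] Y [[-28.2, -27.6, 33.4, 33.9], [-28.0, -27.4, 33.3, 34.0], [-28.1, -27.4, 33.4, 33.9]]
t box rim X max [74.4 80.9 81.5] Y [[-30.7, -30.6, 30.6, 30.8], [-30.8, -30.3, 30.5, 30.9], [-30.4, -29.7, 29.8, 30.7]]
  rails X [48.2 48.7 89.8 91.9] Y [-40.  -37.8  41.   41.2] 39
s box rim X max [82.8 85.7 86.2] Y [[-31.4, -30.6, 28.4, 29.3], [-31.6, -31.4, 29.7, 29.9], [-32.2, -31.5, 29.2, 29.8]]
  rails X [-56.3   9.4  92.5 105.1] Y [-42.  -40.9  39.8  56.1] 75
```

View pics/t5z.png

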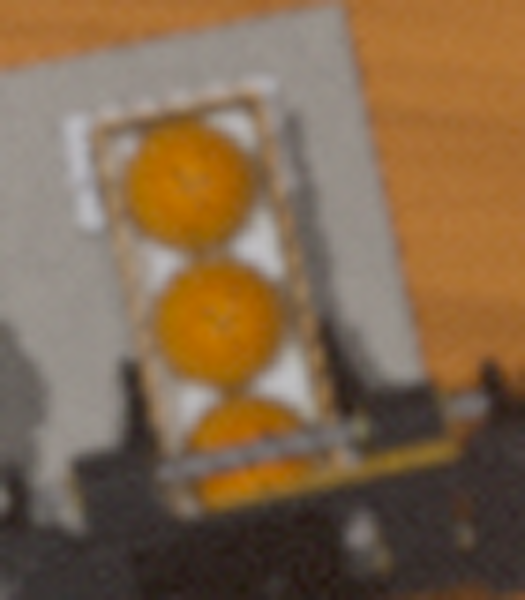

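View pics/w5z.png

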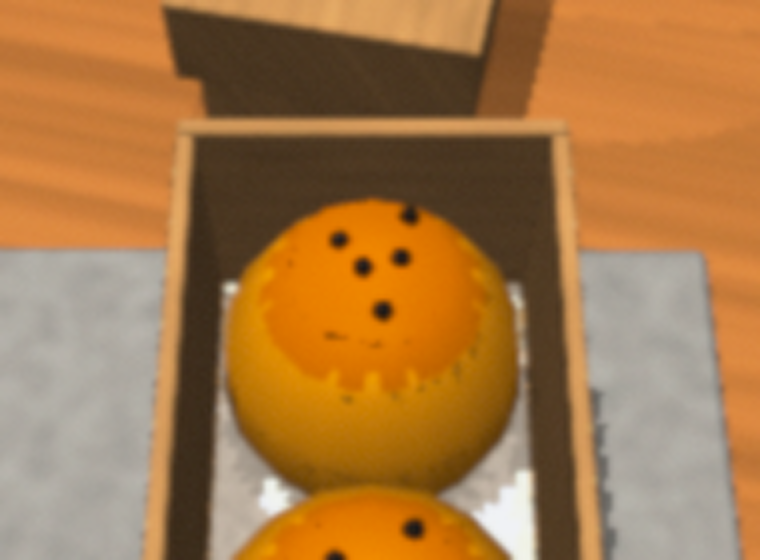

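View pics/s5z.png

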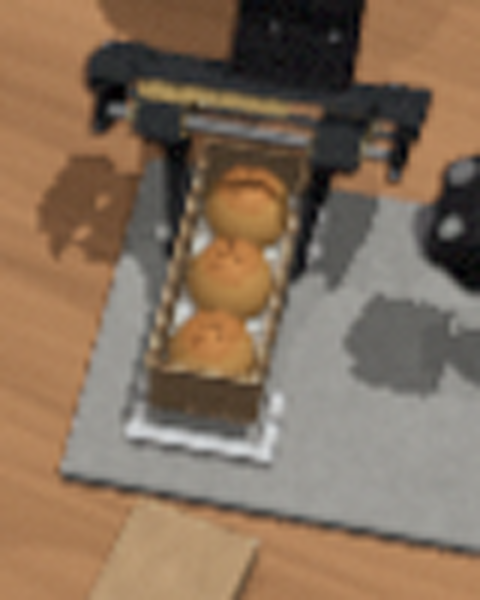

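```bash
cat >> h.py <<'E'
def rect(c,z,ctr=(.5467,-.0245),yaw=13.4,xr=(-110,110),yr=(-60,60),s=.5):
    a=np.radians(yaw);u=np.array([np.cos(a),np.sin(a)]);v=np.array([-u[1],u[0]])
    X,Y=np.meshgrid(np.arange(xr[0],xr[1],s),np.arange(yr[0],yr[1],s))
    W=np.zeros(X.shape+(3,));W[...,:2]=np.array(ctr)+(X[...,None]*u+Y[...,None]*v)/1000;W[...,2]=z
    q=(W-np.array(c["origin"]))@rot(c["attitude"]);K=c["K"]
    mx=(q[...,0]/q[...,2]*K[0][0]+K[0][2]).astype(np.float32);my=(q[...,1]/q[...,2]*K[1][1]+K[1][2]).astype(np.float32)
    return cv2.remap(c["img"],mx,my,cv2.INTER_CUBIC)
E
python3 - <<'E'
from h import *
import pickle
w,s,t=pickle.load(open("/tmp/v5.pkl","rb"))
T0={"img":cv2.imread("pics/top0.png")[:,:,::-1].copy()};S0={"img":cv2.imread("pics/scene0.png")[:,:,::-1].copy()}
for k in("K","origin","attitude"):T0[k]=t[k];S0[k]=s[k]
rows=[]
for nm,a,b in(("t",T0,t),("s",S0,s)):
    A=rect(a,.026);B=rect(b,.0895)
    rows.append(np.hstack([A,B])[:,:,::-1])
    g=cv2.cvtColor(A,cv2.COLOR_RGB2GRAY).astype(float);gb=B.astype(float)
    x=lambda i:-110+.5*np.arange(440)[i]
    # rail profile along X, |Y|<20
    pr=g[80:160].mean(0);print(nm,'rail X prof',[(float(-110+.5*i),int(pr[i])) for i in list(range(24,76,4))+list(range(364,424,4))])
    pb=(gb[80:160,:,0]-gb[80:160,:,2]).mean(0);pg=gb[80:160].mean((0,2));print(nm,'box X',[(float(-110+.5*i),int(pb[i]),int(pg[i])) for i in range(356,412,3)])
    py=g[:,330:360].mean(1);print(nm,'rail Y',[(float(-60+.5*i),int(py[i])) for i in list(range(20,64,3))+list(range(176,220,3))])
    pY=gb[:,240:350].mean((1,2));pc=(gb[...,0]-gb[...,2])[:,240:350].mean(1);print(nm,'box Y',[(float(-60+.5*i),int(pY[i]),int(pc[i])) for i in list(range(44,76,3))+list(range(164,196,3))])
cv2.imwrite("pics/rect5.png",cv2.resize(np.vstack(rows),(800,436)))
E
```

```text
t rail X prof [(-98.0, 142), (-96.0, 142), (-94.0, 141), (-92.0, 145), (-90.0, 157), (-88.0, 170), (-86.0, 177), (-84.0, 171), (-82.0, 156), (-80.0, 143), (-78.0, 139), (-76.0, 140), (-74.0, 141), (72.0, 139), (74.0, 139), (76.0, 139), (78.0, 136), (80.0, 132), (82.0, 139), (84.0, 157), (86.0, 172), (88.0, 176), (90.0, 168), (92.0, 154), (94.0, 142), (96.0, 138), (98.0, 137), (100.0, 138)]
t box X [(68.0, 124, 104), (69.5, 111, 109), (71.0, 97, 113), (72.5, 84, 114), (74.0, 71, 112), (75.5, 61, 104), (77.0, 55, 96), (78.5, 52, 99), (80.0, 48, 114), (81.5, 41, 133), (83.0, 30, 147), (84.5, 21, 153), (86.0, 15, 151), (87.5, 12, 147), (89.0, 12, 143), (90.5, 13, 142), (92.0, 13, 142), (93.5, 13, 142), (95.0, 13, 142)]
t rail Y [(-50.0, 139), (-48.5, 138), (-47.0, 137), (-45.5, 136), (-44.0, 136), (-42.5, 139), (-41.0, 146), (-39.5, 155), (-38.0, 161), (-36.5, 162), (-35.0, 158), (-33.5, 151), (-32.0, 143), (-30.5, 137), (-29.0, 136), (28.0, 139), (29.5, 136), (31.0, 132), (32.5, 132), (34.0, 140), (35.5, 152), (37.0, 162), (38.5, 167), (40.0, 166), (41.5, 160), (43.0, 152), (44.5, 145),
[... 1249 characters left out ...]
-41.0, 168), (-39.5, 178), (-38.0, 182), (-36.5, 177), (-35.0, 162), (-33.5, 148), (-32.0, 141), (-30.5, 140), (-29.0, 144), (28.0, 151), (29.5, 147), (31.0, 147), (32.5, 155), (34.0, 168), (35.5, 179), (37.0, 180), (38.5, 173), (40.0, 161), (41.5, 151), (43.0, 147), (44.5, 148), (46.0, 149), (47.5, 151), (49.0, 152)]
s box Y [(-38.0, 112, 3), (-36.5, 103, 2), (-35.0, 97, 4), (-33.5, 103, 14), (-32.0, 116, 31), (-30.5, 120, 44), (-29.0, 109, 47), (-27.5, 90, 44), (-26.0, 77, 40), (-24.5, 80, 34), (-23.0, 99, 30), (22.0, 125, 66), (23.5, 123, 52), (25.0, 123, 44), (26.5, 129, 43), (28.0, 131, 47), (29.5, 119, 48), (31.0, 99, 46), (32.5, 85, 36), (34.0, 88, 22), (35.5, 104, 9), (37.0, 123, 5)]
```

View pics/rect5.png

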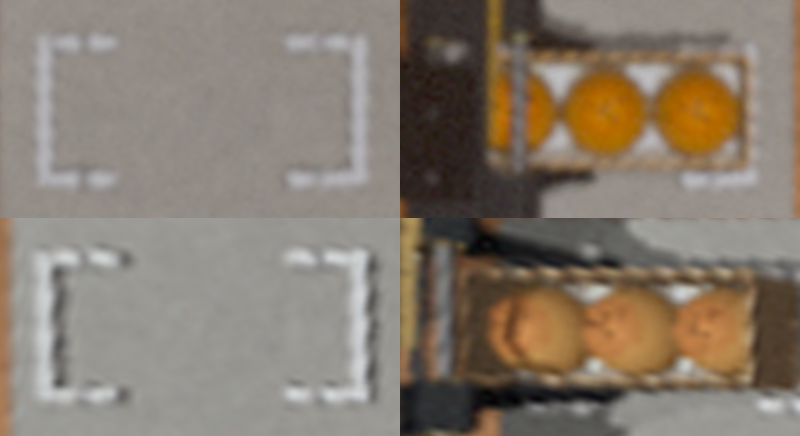

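```bash
python3 - <<'E'
from h import *
import pickle
w,s,t=pickle.load(open("/tmp/v5.pkl","rb"))
for nm,c in(("top",t),("scene",s)):
    a=dict(c);a["img"]=cv2.imread(f"pics/{nm}0.png")[:,:,::-1].copy()
    g=cv2.cvtColor(rect(a,.026),cv2.COLOR_RGB2GRAY).astype(float)
    def cen(p,x):
        p=np.clip(p-np.percentile(p,40),0,None);return (p*x).sum()/p.sum()
    for x0 in(-95,78):
        i=int((x0+110)*2);xs=x0+.5*np.arange(36)-(.5 if x0<0 else 0)
        f=[(Y,cen(g[int((Y+60)*2)-8:int((Y+60)*2)+8,i:i+36].mean(0),xs)) for Y in(-28,-18,-8,0,8,18,28)]
        k=np.polyfit(*zip(*f),1);print(nm,'short rail',x0,'slope deg',-np.degrees(k[0]).round(2),'mid',k[1].round(2))
    ys=lambda y0:y0+.5*np.arange(30)
    for y0 in(-45,30):
        j=int((y0+60)*2)
        l=[cen(g[j:j+30,int((x+110)*2)-14:int((x+110)*2)+14].mean(1),ys(y0)) for x in(-65,65)]
        print(nm,'long rail',y0,np.round(l,2),'deg',np.degrees((l[1]-l[0])/130).round(2))
    B=rect(c,.0895).astype(float);pc=B[...,0]-B[...,2]
    for y0 in(-38,23):
        j=int((y0+60)*2);l=[]
        for x in(10,25,40,55,70):
            p=pc[j:j+30,int((x+110)*2)-12:int((x+110)*2)+12].mean(1)
            l.append((ys(y0) if 1 else 0)[np.argmax(cv2.GaussianBlur(p[:,None],(1,5),0)[3:-3])+3])
        print(nm,'box rim',y0,l)
E
```

```text
top short rail -95 slope deg -0.12 mid -86.48
top short rail 78 slope deg -0.17 mid 87.74
top long rail -45 [-36.41 -36.86] deg -0.2
top long rail 30 [38.8  39.16] deg 0.16
top box rim -38 [np.float64(-28.5), np.float64(-29.0), np.float64(-28.0), np.float64(-27.5), np.float64(-28.0)]
top box rim 23 [np.float64(24.5), np.float64(30.0), np.float64(30.0), np.float64(24.5), np.float64(30.0)]
scene short rail -95 slope deg -0.38 mid -87.2
scene short rail 78 slope deg -0.22 mid 86.47
scene long rail -45 [-38.75 -38.34] deg 0.18
scene long rail 30 [36.97 36.5 ] deg -0.21
scene box rim -38 [np.float64(-29.5), np.float64(-29.0), np.float64(-29.0), np.float64(-29.0), np.float64(-29.0)]
scene box rim 23 [np.float64(28.5), np.float64(24.5), np.float64(30.0), np.float64(30.0), np.float64(24.5)]
```

Relative to the pocket the box sits about 2.6 mm too far along +x, Y is within about 1 mm, and yaw is within 0.2°. I'll shift −2.6 mm and lower to just above the rails.

arm_command:
  targets:
    - [[-0.002, 0, -0.0017, 0, 0, 0, 1], [-0.005, 0, 0.002, 0, 0, 0, 1], [-0.009, 0, 0.007, 0, 0, 0, 1], [-0.0123, 0, 0.0106, 0, 0, 0, 1], [-0.0123, 0, 0.0106, 0, 0, 0, 1], [-0.0123, 0, 0.0106, 0, 0, 0, 1]]

```text
time_s: 8.25
tool_pos: [0.5322, -0.0267, 0.0435]
tool_rot: [-179.9, -40.0, 13.4]
force: [-0.3, 0.3, -1.7]
grip_width: 0.0619
```

```bash
python3 - <<'E'
from h import *
o=get_obs();print({k:np.round(o[k],4).tolist() for k in("time_s","qpos","tool_pos","tool_rot","force","grip_width")})
s=snap("scene","s6.png");t=snap("top","t6.png")
zr=o["tool_pos"][2]+.030
a=np.vstack([np.hstack([rect(c,.026),rect(c,zr)]) for c in(t,s)])
cv2.imwrite("pics/rect6.png",cv2.resize(a[:,:,::-1],(800,436)))
for n,c in(("t",t),("s",s)):
    gb=rect(c,zr).astype(float);pb=(gb[80:160,:,0]-gb[80:160,:,2]).mean(0);pg=gb[80:160].mean((0,2));print(n,'box X',[(float(-110+.5*i),int(pb[i]),int(pg[i])) for i in range(368,404,3)])
E
```

```text
{'time_s': 8.25, 'qpos': [90.899, -2.0999, -77.74, 140.1333, -80.761, 18.6725, 9.914], 'tool_pos': [0.5322, -0.0267, 0.0435], 'tool_rot': [-179.8809, -39.9616, 13.3634], 'force': [-0.2824, 0.2954, -1.7428], 'grip_width': 0.0619}
t box X [(74.0, 52, 104), (75.5, 49, 100), (77.0, 47, 110), (78.5, 40, 131), (80.0, 26, 153), (81.5, 13, 170), (83.0, 5, 179), (84.5, 1, 179), (86.0, 2, 172), (87.5, 5, 161), (89.0, 9, 150), (90.5, 12, 143)]
s box X [(74.0, 92, 121), (75.5, 85, 122), (77.0, 78, 124), (78.5, 69, 123), (80.0, 58, 112), (81.5, 45, 91), (83.0, 36, 70), (84.5, 32, 59), (86.0, 32, 59), (87.5, 33, 62), (89.0, 33, 62), (90.5, 33, 62)]
```

View pics/rect6.png

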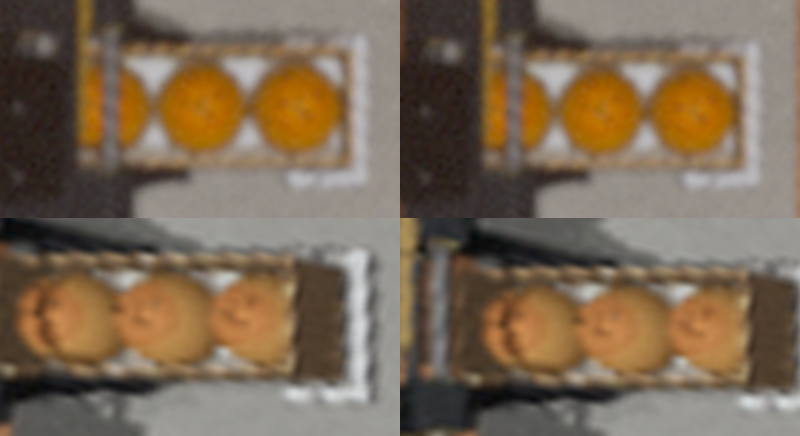

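arm_command:
  targets:
    - [[-0.0019, 0, 0.0023, 0, 0, 0, 1], [-0.0039, 0, 0.0046, 0, 0, 0, 1], [-0.0058, 0, 0.0069, 0, 0, 0, 1], [-0.0077, 0, 0.0092, 0, 0, 0, 1], [-0.0084, 0, 0.01, 0, 0, 0, 1], [-0.0084, 0, 0.01, 0, 0, 0, 1], [-0.0084, 0, 0.01, 0, 0, 0, 1]]

```text
time_s: 9.05
tool_pos: [0.5338, -0.0273, 0.0309]
tool_rot: [-179.9, -39.9, 13.4]
force: [0.6, -0.5, -2.0]
grip_width: 0.0618
```

```bash
python3 - <<'E'
from h import *
o=get_obs();print({k:np.round(o[k],4).tolist() for k in("time_s","qpos","tool_pos","tool_rot","force","wrist_torque","grip_width")})
s=snap("scene","s7.png");t=snap("top","t7.png")
zr=o["tool_pos"][2]+.030
a=np.vstack([np.hstack([rect(c,.026),rect(c,zr)]) for c in(t,s)])
cv2.imwrite("pics/rect7.png",cv2.resize(a[:,:,::-1],(800,436)))
E
```

```text
{'time_s': 9.05, 'qpos': [90.4249, 6.7096, -79.1358, 140.2269, -77.9569, 10.6105, 11.3196], 'tool_pos': [0.5338, -0.0273, 0.0309], 'tool_rot': [-179.9452, -39.8957, 13.4369], 'force': [0.5565, -0.4965, -2.0206], 'wrist_torque': [-0.1843, 1.0134, -0.0098], 'grip_width': 0.0618}
```

View pics/rect7.png

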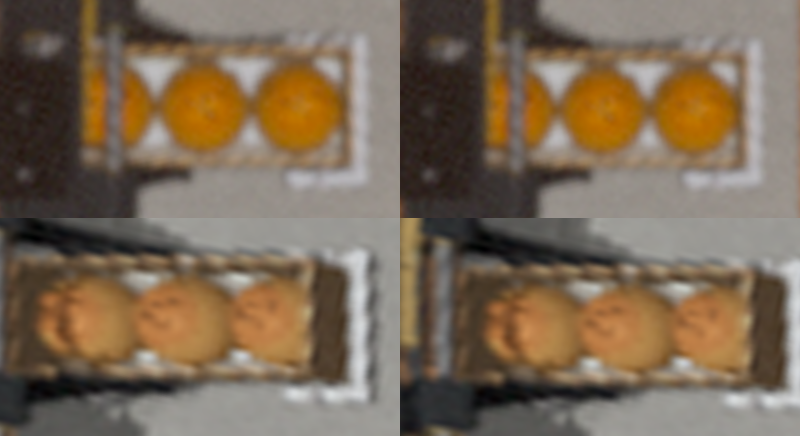

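The box is inside the rails with its underside at about 17 mm, and there's no contact force. Lowering the last 3 mm slowly.

arm_command:
  targets:
    - [[-0.0005, 0, 0.0006, 0, 0, 0, 1], [-0.001, 0, 0.0012, 0, 0, 0, 1], [-0.0016, 0, 0.0019, 0, 0, 0, 1], [-0.0016, 0, 0.0019, 0, 0, 0, 1]]

```text
time_s: 9.55
tool_pos: [0.534, -0.0271, 0.0283]
tool_rot: [-179.9, -39.9, 13.4]
force: [0.2, -0.2, -1.4]
grip_width: 0.0618
```

```bash
python3 - <<'E'
from h import *
o=get_obs();print({k:np.round(o[k],4).tolist() for k in("time_s","qpos","tool_pos","tool_rot","force","wrist_torque","grip_width")})
E
```

```text
{'time_s': 9.55, 'qpos': [90.1099, 8.4162, -79.1364, 140.2627, -77.5655, 9.1262, 11.7159], 'tool_pos': [0.534, -0.0271, 0.0283], 'tool_rot': [-179.8598, -39.9062, 13.3783], 'force': [0.1558, -0.1953, -1.4114], 'wrist_torque': [-0.2729, 0.8919, 0.0042], 'grip_width': 0.0618}
```

arm_command:
  targets:
    - [[-0.0003, 0, 0.0004, 0, 0, 0, 1], [-0.0006, 0, 0.0008, 0, 0, 0, 1], [-0.0006, 0, 0.0008, 0, 0, 0, 1]]

```text
time_s: 9.85
tool_pos: [0.5349, -0.0271, 0.0281]
tool_rot: [-179.9, -40.0, 13.5]
force: [-1.6, -0.2, 3.4]
grip_width: 0.0618
```

```bash
python3 - <<'E'
from h import *
o=get_obs();print({k:np.round(o[k],4).tolist() for k in("time_s","qpos","tool_pos","tool_rot","force","wrist_torque","grip_width")})
E
```

```text
{'time_s': 9.85, 'qpos': [89.9938, 9.0109, -79.1613, 140.2075, -77.4772, 8.6004, 11.9384], 'tool_pos': [0.5349, -0.0271, 0.0281], 'tool_rot': [-179.9073, -39.9776, 13.4503], 'force': [-1.5795, -0.2495, 3.4207], 'wrist_torque': [-0.1357, 0.3599, 0.0263], 'grip_width': 0.0618}
```

Contact: the vertical force went from −2 N to +3.4 N. Opening gradually.

arm_command:
  targets:
    - [[0, 0, 0, 0, 0, 0, -0.43], [0, 0, 0, 0, 0, 0, -0.5], [0, 0, 0, 0, 0, 0, -0.65], [0, 0, 0, 0, 0, 0, -0.8], [0, 0, 0, 0, 0, 0, -0.8], [0, 0, 0, 0, 0, 0, -0.8]]

```text
time_s: 10.45
tool_pos: [0.5339, -0.0272, 0.0273]
tool_rot: [-179.9, -39.9, 13.4]
force: [-0.8, 0.1, 1.0]
grip_width: 0.0777
```

```bash
python3 - <<'E'
from h import *
o=get_obs();print({k:np.round(o[k],4).tolist() for k in("time_s","qpos","tool_pos","tool_rot","force","wrist_torque","grip_width")})
s=snap("scene","s8.png");t=snap("top","t8.png");w=snap("wrist","w8.png")
a=np.vstack([np.hstack([rect(c,.026),rect(c,.058)]) for c in(t,s)])
cv2.imwrite("pics/rect8.png",cv2.resize(a[:,:,::-1],(800,436)))
E
```

```text
{'time_s': 10.45, 'qpos': [90.0013, 8.98, -79.1439, 140.2934, -77.4755, 8.5843, 11.9204], 'tool_pos': [0.5339, -0.0272, 0.0273], 'tool_rot': [-179.9021, -39.8868, 13.4129], 'force': [-0.7894, 0.123, 0.9749], 'wrist_torque': [-0.1948, 0.6988, -0.0168], 'grip_width': 0.0777}
```

View pics/rect8.png

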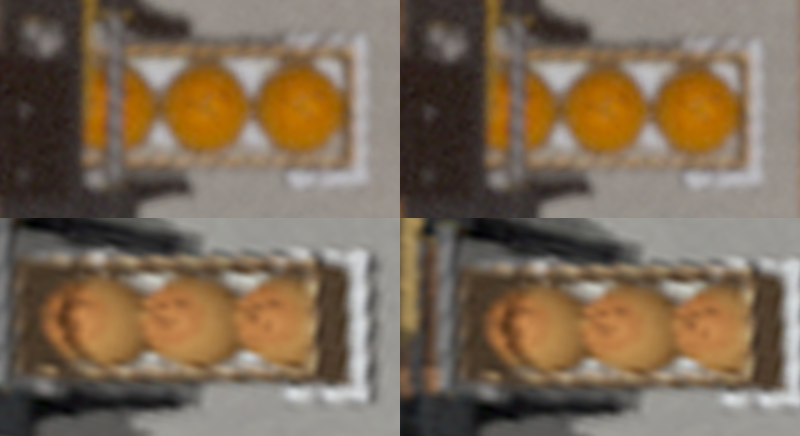

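View pics/w8.png

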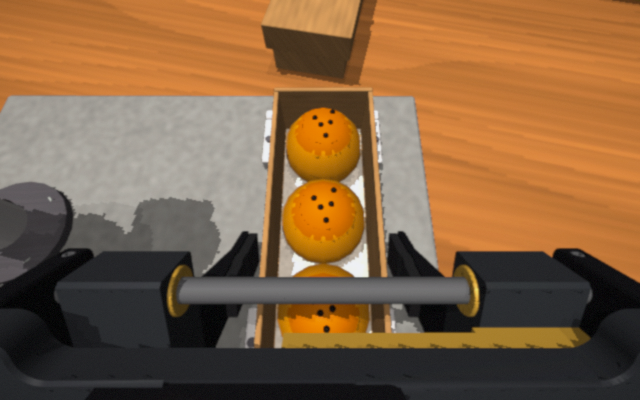

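The box sits inside the rails: in the wrist view the rail posts show at both far corners (268,135) and (378,135). Retreating straight up, with 2 mm of +x to relieve the joints.

arm_command:
  targets:
    - [[0.005, 0, -0.003, 0, 0, 0, -0.8], [0.0112, 0, -0.0102, 0, 0, 0, -0.8], [0.0208, 0, -0.0217, 0, 0, 0, -0.8], [0.0337, 0, -0.037, 0, 0, 0, -0.8], [0.0498, 0, -0.0562, 0, 0, 0, -0.8], [0.0691, 0, -0.0792, 0, 0, 0, -0.8], [0.0884, 0, -0.1022, 0, 0, 0, -1], [0.1045, 0, -0.1213, 0, 0, 0, -1], [0.1141, 0, -0.1328, 0, 0, 0, -1], [0.1141, 0, -0.1328, 0, 0, 0, -1]]

```text
time_s: 11.6
tool_pos: [0.5416, -0.0264, 0.1902]
tool_rot: [-179.9, -39.8, 13.8]
force: [-0.5, 0.4, 0.8]
grip_width: 0.0865
```

```bash
python3 - <<'E'
from h import *
o=get_obs();print({k:np.round(o[k],4).tolist() for k in("time_s","qpos","tool_pos","tool_rot","force","grip_width")})
s=snap("scene","s9.png");t=snap("top","t9.png");w=snap("wrist","w9.png")
cv2.imwrite("pics/rect9.png",cv2.resize(np.hstack([rect(w,.026),rect(w,.058)])[:,:,::-1],(800,218)))
cv2.imwrite("pics/s9z.png",cv2.resize(s["img"][120:260,270:420,::-1],(640,597),interpolation=2))
E
```

```text
{'time_s': 11.6, 'qpos': [27.8234, -17.2354, -15.0931, 132.5711, -39.9684, 33.2637, -36.216], 'tool_pos': [0.5416, -0.0264, 0.1902], 'tool_rot': [-179.9245, -39.7974, 13.8393], 'force': [-0.4551, 0.4323, 0.8364], 'grip_width': 0.0865}
```

View pics/w9.png

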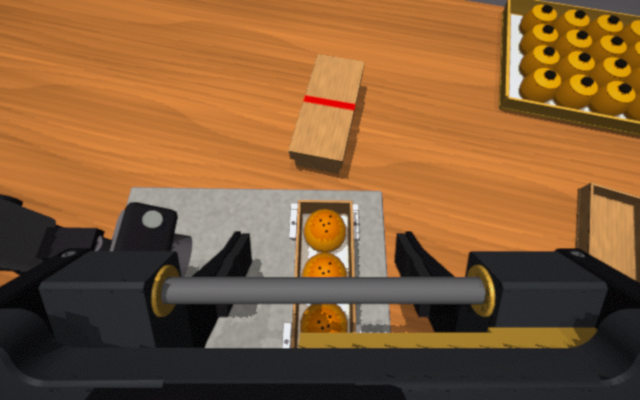

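View pics/s9z.png

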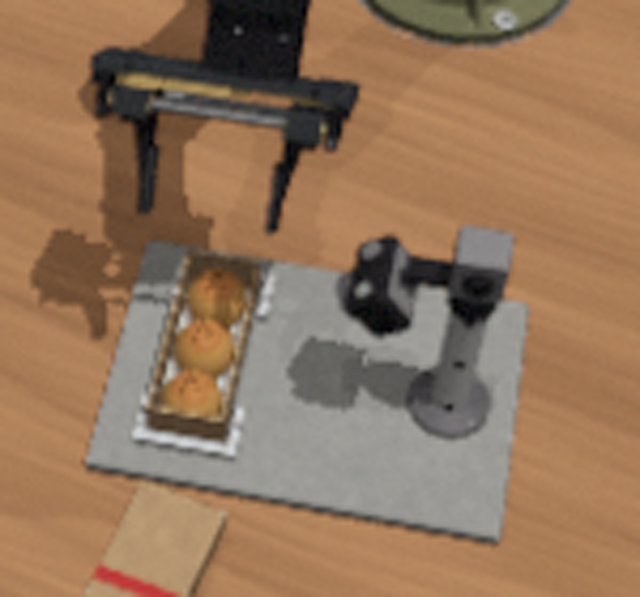

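The box is in place and released. Next is the mast: tool vertical, jaws along the stage x (yaw 103.3°), hovering above the grip head.

```bash
python3 - <<'E'
from h import *
o=get_obs();p0=np.array(o["tool_pos"]);R0=rot(o["tool_rot"])
Rm=Rt(58.5,0);pm=np.array([.52,.03,.32])
d1=delta(pm,Rm)
d2=delta([.503,.168,.31],Rt(103.3,0),pm,Rm)
E
```

```text
t_now 11.75 shift [ 0.0765 -0.0577 -0.1047] rot [ 15.37 -37.9  -42.47]
t_now 11.75 shift [ 0.1088 -0.0866  0.01  ] rot [  0.    0.  -44.8]
```

arm_command:
  targets:
    - [[0.0096, -0.0072, -0.0131, 1.92, -4.74, -5.31, -1], [0.0191, -0.0144, -0.0262, 3.84, -9.48, -10.62, -1], [0.0287, -0.0216, -0.0393, 5.76, -14.21, -15.93, -1], [0.0383, -0.0289, -0.0524, 7.69, -18.95, -21.24, -1], [0.0478, -0.0361, -0.0654, 9.61, -23.69, -26.54, -1], [0.0574, -0.0433, -0.0785, 11.53, -28.43, -31.85, -1], [0.067, -0.0505, -0.0916, 13.45, -33.16, -37.16, -1], [0.0765, -0.0577, -0.1047, 15.37, -37.9, -42.47, -1], [0.0765, -0.0577, -0.1047, 15.37, -37.9, -42.47, -1], [0.0765, -0.0577, -0.1047, 15.37, -37.9, -42.47, -1]]

```text
time_s: 12.75
tool_pos: [0.5195, 0.027, 0.3177]
tool_rot: [-179.8, -0.0, 58.1]
force: [-0.1, -0.8, -0.1]
grip_width: 0.0871
```

arm_command:
  targets:
    - [[0.018, -0.0144, 0.002, 0, 0, -7.5, -1], [0.036, -0.0288, 0.003, 0, 0, -15, -1], [0.054, -0.0433, 0.005, 0, 0, -22.4, -1], [0.0725, -0.0577, 0.007, 0, 0, -29.9, -1], [0.0907, -0.0722, 0.008, 0, 0, -37.3, -1], [0.1088, -0.0866, 0.01, 0, 0, -44.8, -1], [0.1088, -0.0866, 0.01, 0, 0, -44.8, -1], [0.1088, -0.0866, 0.01, 0, 0, -44.8, -1], [0.1088, -0.0866, 0.01, 0, 0, -44.8, -1]]

```text
time_s: 13.65
tool_pos: [0.5039, 0.163, 0.3087]
tool_rot: [-179.9, 0.1, 102.7]
force: [-0.6, 0.4, -0.2]
grip_width: 0.087
```

```bash
python3 - <<'E'
from h import *
o=get_obs();print({k:np.round(o[k],4).tolist() for k in("time_s","qpos","tool_pos","tool_rot","force","grip_width")})
w=snap("wrist","w10.png");t=snap("top","t10.png");s=snap("scene","s10.png")
import pickle;pickle.dump((w,s,t),open("/tmp/v10.pkl","wb"))
print(search_frame("grip","wrist")[:2],search_frame("release","wrist")[:2])
P=cloud(w).reshape(-1,3);m=(P[:,2]>.212)&(P[:,2]<.23)&(P[:,0]>.45)&(P[:,0]<.56)&(P[:,1]>.12)&(P[:,1]<.22)
q=P[m];print(m.sum(),cv2.minAreaRect((q[:,:2]*1000).astype(np.float32)),np.percentile(q[:,2],[5,50,95]))
E
```

```text
{'time_s': 13.65, 'qpos': [16.1916, 4.2137, -38.8587, 90.9812, 2.6814, 85.8712, -10.1292], 'tool_pos': [0.5039, 0.163, 0.3087], 'tool_rot': [-179.8763, 0.0543, 102.6615], 'force': [-0.6383, 0.3537, -0.1746], 'grip_width': 0.087}
[{'position': [318.0, 210.4], 'conf': 0.67}] [{'position': [342.5, 186.6], 'conf': 0.55}]
1790 ((499.0054931640625, 171.97714233398438), (35.93307113647461, 40.33932876586914), 13.172892570495605) [0.21676864 0.2200332  0.22129672]
```

View pics/w10.png

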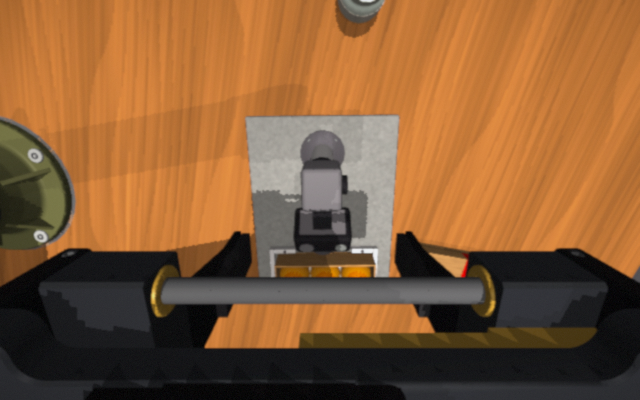

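View pics/s10.png

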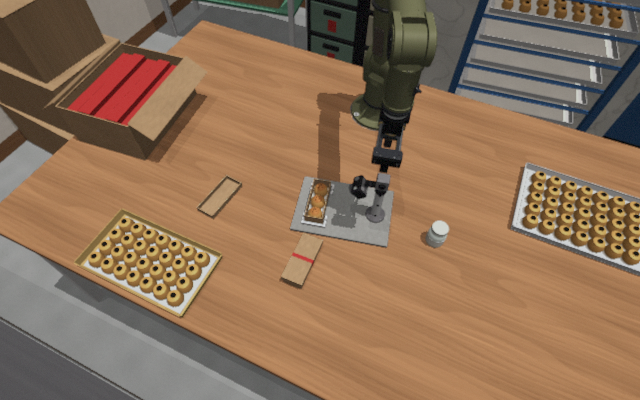

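The wrist view shows the block top (302–341, 165–210), with the button on its right at (345,185). By depth the top centre is (0.499, 0.172, 0.220), 36×40 mm, yaw 13.2°, and the text predicts (0.501, 0.170). Descending to TCP z 0.179.

```bash
python3 - <<'E'
from h import *
delta([.4998,.1713,.24],Rt(103.3))
delta([.4998,.1713,.179],Rt(103.3))
E
```

```text
t_now 13.9 shift [ 0.0073 -0.0025  0.0693] rot [-0.08  0.01 -0.43]
t_now 13.9 shift [ 0.0073 -0.0024  0.1303] rot [-0.08  0.01 -0.43]
```

arm_command:
  targets:
    - [[0.002, -0.001, 0.015, 0, 0, -0.2, -1], [0.005, -0.002, 0.04, 0, 0, -0.43, -1], [0.0073, -0.0025, 0.06, 0, 0, -0.43, -1], [0.0073, -0.0025, 0.0693, 0, 0, -0.43, -1], [0.0073, -0.0025, 0.0693, 0, 0, -0.43, -1], [0.0073, -0.0025, 0.0693, 0, 0, -0.43, -1], [0.0073, -0.0025, 0.0693, 0, 0, -0.43, -1]]

```text
time_s: 14.6
tool_pos: [0.5003, 0.1723, 0.2411]
tool_rot: [180.0, 0.0, 103.4]
force: [-0.2, -0.9, 0.1]
grip_width: 0.0869
```

```bash
python3 - <<'E'
from h import *
w=snap("wrist","w11.png")
P=cloud(w).reshape(-1,3);m=(P[:,2]>.212)&(P[:,2]<.23)&(P[:,0]>.45)&(P[:,0]<.56)&(P[:,1]>.12)&(P[:,1]<.22)
q=P[m];print(m.sum(),cv2.minAreaRect((q[:,:2]*1000).astype(np.float32)),np.percentile(q[:,2],[5,50,95]))
delta([.4998,.1713,.179],Rt(103.3))
E
```

```text
2922 ((499.01446533203125, 172.7685546875), (36.147769927978516, 39.38628005981445), 12.443002700805664) [0.21660503 0.22001521 0.22114585]
t_now 14.65 shift [-0.0008 -0.0007  0.0621] rot [0.02 0.01 0.09]
```

View pics/w11.png

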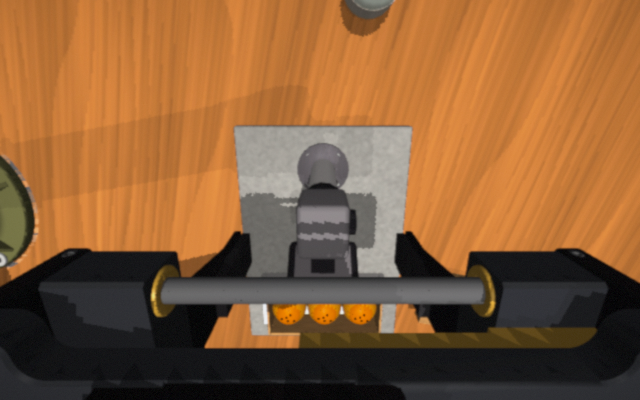

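Centred: the block spans columns 298–350 between fingers at 240 and 405. Descend, then squeeze.

arm_command:
  targets:
    - [[0, 0, 0.01, 0, 0, 0, -1], [0, 0, 0.025, 0, 0, 0, -1], [0, 0, 0.04, 0, 0, 0, -1], [0, 0, 0.053, 0, 0, 0, -1], [0, 0, 0.061, 0, 0, 0, -1], [0, 0, 0.061, 0, 0, 0, -1], [0, 0, 0.061, 0, 0, 0, -1]]

```text
time_s: 15.35
tool_pos: [0.4996, 0.1721, 0.179]
tool_rot: [-179.9, 0.0, 103.4]
force: [-0.1, 0.4, 0.0]
grip_width: 0.0868
```

arm_command:
  targets:
    - [[0, 0, 0, 0, 0, 0, -0.4], [0, 0, 0, 0, 0, 0, -0.1], [0, 0, 0, 0, 0, 0, 0.1], [0, 0, 0, 0, 0, 0, 0.3], [0, 0, 0, 0, 0, 0, 1], [0, 0, 0, 0, 0, 0, 1], [0, 0, 0, 0, 0, 0, 1], [0, 0, 0, 0, 0, 0, 1], [0, 0, 0, 0, 0, 0, 1]]
  newtons: 40

```text
time_s: 16.25
tool_pos: [0.5003, 0.1722, 0.1791]
tool_rot: [180.0, -0.0, 103.4]
force: [4.9, 1.9, -2.9]
grip_width: 0.0356
```

```bash
python3 - <<'E'
from h import *
o=get_obs();print({k:np.round(o[k],4).tolist() for k in("time_s","qpos","tool_pos","tool_rot","force","wrist_torque","grip_width")})
w=snap("wrist","w12.png")
E
```

```text
{'time_s': 16.25, 'qpos': [14.8087, 8.0164, -39.4563, 102.5062, 5.361, 71.3542, -12.7016], 'tool_pos': [0.5003, 0.1722, 0.1791], 'tool_rot': [179.9913, -0.0073, 103.3879], 'force': [4.9297, 1.8924, -2.9288], 'wrist_torque': [0.3508, -0.9925, -0.043], 'grip_width': 0.0356}
```

View pics/w12.png

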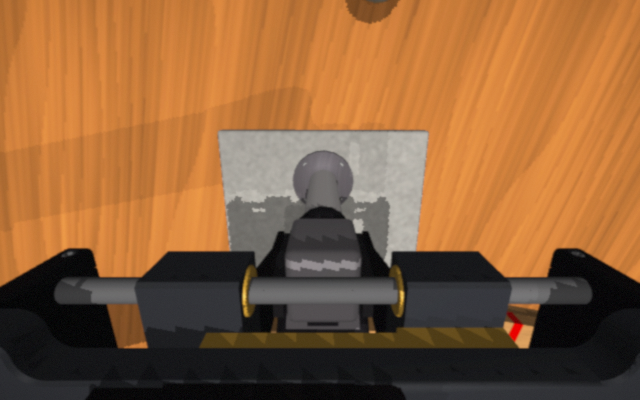

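The opening is 35.6 mm, so the button is pressed in flush. Pulling straight up.

arm_command:
  targets:
    - [[0, 0, -0.003, 0, 0, 0, 1], [0, 0, -0.009, 0, 0, 0, 1], [0, 0, -0.016, 0, 0, 0, 1], [0, 0, -0.024, 0, 0, 0, 1], [0, 0, -0.032, 0, 0, 0, 1], [0, 0, -0.038, 0, 0, 0, 1], [0, 0, -0.04, 0, 0, 0, 1], [0, 0, -0.04, 0, 0, 0, 1]]

```text
time_s: 17.1
tool_pos: [0.5003, 0.1722, 0.2189]
tool_rot: [180.0, -0.0, 103.4]
force: [5.7, 1.9, -4.3]
grip_width: 0.0357
```

arm_command:
  targets:
    - [[0, 0, -0.004, 0, 0, 0, 1], [0, 0, -0.012, 0, 0, 0, 1], [0, 0, -0.022, 0, 0, 0, 1], [0, 0, -0.032, 0, 0, 0, 1], [0, 0, -0.042, 0, 0, 0, 1], [0, 0, -0.052, 0, 0, 0, 1], [0, 0, -0.062, 0, 0, 0, 1], [0, 0, -0.07, 0, 0, 0, 1], [0, 0, -0.074, 0, 0, 0, 1], [0, 0, -0.074, 0, 0, 0, 1]]

```text
time_s: 18.1
tool_pos: [0.5002, 0.1722, 0.2929]
tool_rot: [-180.0, -0.0, 103.4]
force: [5.8, 1.5, -4.3]
grip_width: 0.0354
```

```bash
python3 - <<'E'
from h import *
o=get_obs();print({k:np.round(o[k],4).tolist() for k in("time_s","qpos","tool_pos","tool_rot","force","wrist_torque","grip_width")})
s=snap("scene","s13.png");t=snap("top","t13.png");w=snap("wrist","w13.png")
cv2.imwrite("pics/s13z.png",cv2.resize(s["img"][100:260,270:430,::-1],(600,600),interpolation=2))
for n,c in(("w",w),):
    P=cloud(c);
    q=P.reshape(-1,3);m=(q[:,2]>.3)&(q[:,2]<.37)&(np.hypot(q[:,0]-.5,q[:,1]-.172)<.015);print(n,m.sum(),np.percentile(q[m][:,2],[5,25,50,75,95]).round(4) if m.sum() else '')
E
```

```text
{'time_s': 18.1, 'qpos': [15.6556, 4.286, -39.3425, 92.7191, 2.7245, 83.9925, -10.4995], 'tool_pos': [0.5002, 0.1722, 0.2929], 'tool_rot': [-179.9772, -0.002, 103.3951], 'force': [5.8407, 1.5184, -4.2838], 'wrist_torque': [0.3786, -1.3289, -0.1006], 'grip_width': 0.0354}
w 1095 [0.333  0.3334 0.3338 0.3342 0.3346]
```

View pics/s13z.png

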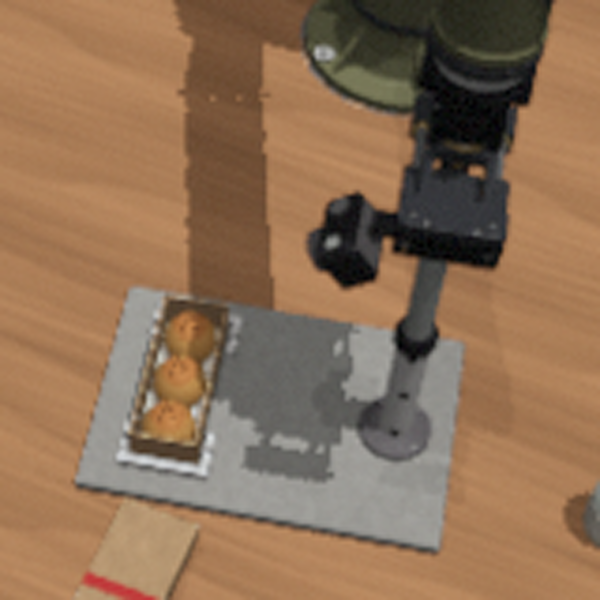

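The mast is up by 114 mm (block top 0.220 → 0.334). Creeping up the last 6 mm.

arm_command:
  targets:
    - [[0, 0, -0.002, 0, 0, 0, 1], [0, 0, -0.004, 0, 0, 0, 1], [0, 0, -0.006, 0, 0, 0, 1], [0, 0, -0.0065, 0, 0, 0, 1], [0, 0, -0.0065, 0, 0, 0, 1], [0, 0, -0.0065, 0, 0, 0, 1]]

```text
time_s: 18.85
tool_pos: [0.5002, 0.1722, 0.2988]
tool_rot: [-180.0, -0.0, 103.4]
force: [5.6, 1.6, -5.8]
grip_width: 0.036
```

arm_command:
  targets:
    - [[0, 0, -0.0005, 0, 0, 0, 1], [0, 0, -0.001, 0, 0, 0, 1], [0, 0, -0.001, 0, 0, 0, 1]]

```text
time_s: 19.15
tool_pos: [0.5002, 0.1722, 0.2997]
tool_rot: [-180.0, -0.0, 103.4]
force: [5.2, 1.8, -7.4]
grip_width: 0.0355
```

```bash
python3 - <<'E'
from h import *
o=get_obs();print({k:np.round(o[k],4).tolist() for k in("time_s","tool_pos","force","wrist_torque","grip_width")})
w=snap("wrist","w14.png")
q=cloud(w).reshape(-1,3);m=(q[:,2]>.3)&(q[:,2]<.37)&(np.hypot(q[:,0]-.5,q[:,1]-.172)<.015);print(np.percentile(q[m][:,2],[5,50,95]).round(4))
E
```

```text
{'time_s': 19.15, 'tool_pos': [0.5002, 0.1722, 0.2997], 'force': [5.2254, 1.8117, -7.3747], 'wrist_torque': [0.4534, -1.641, -0.0658], 'grip_width': 0.0355}
[0.34   0.3409 0.3417]
```

arm_command:
  targets:
    - [[0, 0, -0.0008, 0, 0, 0, 1], [0, 0, -0.0008, 0, 0, 0, 1], [0, 0, -0.0008, 0, 0, 0, 1], [0, 0, -0.0008, 0, 0, 0, 1], [0, 0, -0.0008, 0, 0, 0, 1]]

```text
time_s: 19.7
tool_pos: [0.5002, 0.1721, 0.3005]
tool_rot: [-180.0, -0.0, 103.4]
force: [6.1, 2.7, -6.8]
grip_width: 0.0358
```

```bash
python3 - <<'E'
from h import *
o=get_obs();print({k:np.round(o[k],4).tolist() for k in("time_s","tool_pos","force","wrist_torque","grip_width")})
s=snap("scene","s15.png");t=snap("top","t15.png");w=snap("wrist","w15.png")
q=cloud(w).reshape(-1,3);m=(q[:,2]>.3)&(q[:,2]<.37)&(np.hypot(q[:,0]-.5,q[:,1]-.172)<.015);print(np.percentile(q[m][:,2],[5,50,95]).round(4))
a=np.vstack([np.hstack([rect(c,.026),rect(c,.058)]) for c in(t,s)])
cv2.imwrite("pics/rect15.png",cv2.resize(a[:,:,::-1],(800,436)))
for n,c in(("t",t),("s",s)):
    P=cloud(c).reshape(-1,3);a=np.radians(13.3);u=np.array([np.cos(a),np.sin(a)]);v=np.array([-u[1],u[0]])
    d=P[:,:2]-[.5467,-.0245];X=d@u*1000;Y=d@v*1000;m=(abs(X)<84)&(abs(Y)<34)&(P[:,2]>.05)&(P[:,2]<.07)
    r=cv2.minAreaRect(np.stack([X[m],Y[m]],1).astype(np.float32));print(n,r)
    for lo in(-80,-30,20):
        k=m&(X>lo)&(X<lo+60);print(lo,np.percentile(P[k][:,2],[50,90]).round(4))
E
```

```text
{'time_s': 19.7, 'tool_pos': [0.5002, 0.1721, 0.3005], 'force': [6.0911, 2.7444, -6.8093], 'wrist_torque': [0.4363, -1.5732, -0.0692], 'grip_width': 0.0358}
[0.3408 0.3417 0.3425]
t ((1.4490737915039062, -1.1738662719726562), (159.90476989746094, 62.006675720214844), 0.27163073420524597)
-80 [0.0577 0.0622]
-30 [0.0583 0.0624]
20 [0.0586 0.0627]
s ((3.3013381958007812, -2.2358570098876953), (161.344970703125, 62.5165901184082), 0.3521330654621124)
-80 [0.0568 0.0612]
-30 [0.057  0.0617]
20 [0.0575 0.0617]
```

View pics/rect15.png

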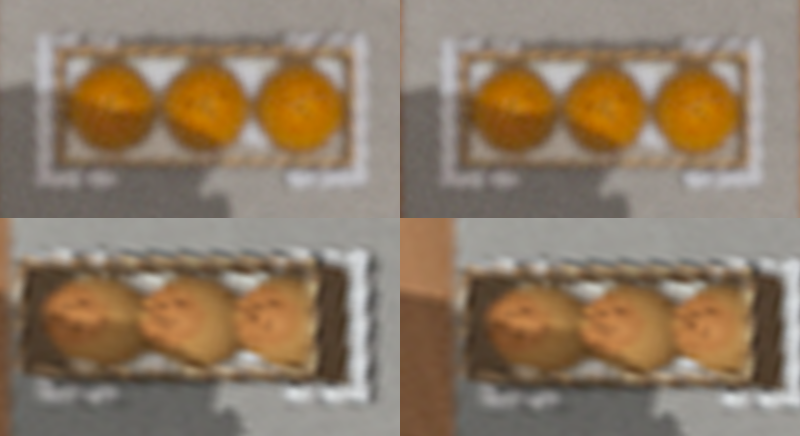

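View pics/s15.png

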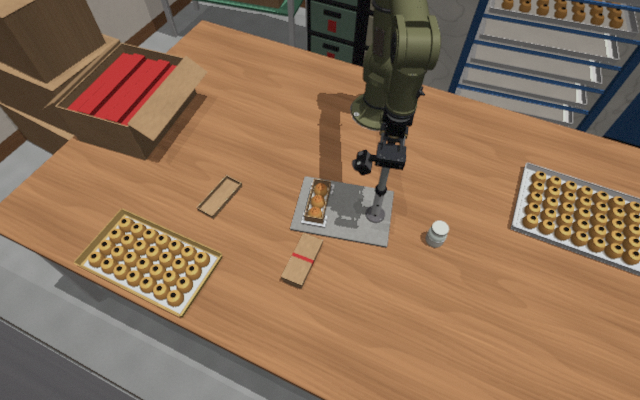

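Box flat and square in the pocket, with its rim at about 58 mm and within 1 mm end to end. The mast is up 0.1214 m and the button is flush (opening 35.8 mm). Handing in.

```bash
python3 -c "
from cell import *
print(sign_off());o=get_obs();print(o['time_s'],o['tool_pos'],o['force'],o['grip_width'])"
```

```text
the job is handed in; nothing more can be done
None
the job is handed in; nothing more can be done
```

The job is done and handed in at about 20 s of the 64 s. The box is in the pocket and released. The arm is holding the mast fully out with the button squeezed in.

- **Box:** I gripped it across its width with the tool leaning 40° towards the robot, so the gripper body stayed clear of the camera and the box stayed level. It now sits inside the rails, with its rim about 58 mm over the bench and within 1 mm end to end. It is within about 0.4° of square.
- **Mast:** The gripper opening is 35.8 mm on the 36 mm block, so the button is flush. The mast is up 121.4 mm by tool height and 121.7 mm by the wrist camera, between the second stop (120 mm) and the hard end (122 mm). The wrist force there was about 10 N.
- **Bystanders:** The lid, closed box and jar look unmoved in the last scene picture.

**Checks that disagreed or were close:**
- **Box position:** the cameras differed by about 2 mm on where the box lies in the pocket, so it may be 1–2 mm off centre within its 2.5 mm play.
- **Joint 4:** during placing the arm worked right at its joint limits. Joint 4 once read 140.293° against the 140.29° limit, which is within the reading's noise. I moved off it straight away.

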